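Stack the sample plaques on the sloped stand

TASK

Lay the green-faced sample plaque flat on the sloped stand, in the middle of its width, long side pointing up the slope and its lower end against the ledge. Then stack the white-faced plaque squarely on top of it, also with its lower end against the ledge. Leave the blue-faced plaque and the tin where they are.

Things in the scene. Friction and masses are not known exactly. Their poses are not given: they have to be found in the camera images.
- stand: the fixed sloped stand; origin at the centre of its underside, x away from the ledge, z up. An aluminium frame carries a plywood bed 170 mm wide and 142 mm long, tilted 20 degrees: low edge toward the robot, open at the sides and top. An aluminium ledge (backstop) closes the low edge over the full width, 8 mm thick, standing 42 mm out of the bed.
- bed_foot (a point): point on the bed's surface at the foot of the ledge, midway along it, 30 mm above the table. x runs up the slope, y along the ledge to the left seen from the robot, z square out of the bed. The ledge's inner face is at x = 0, the bed reaches x = 142 mm. Friction keeps a plaque where it is put, so it may need pushing down to the ledge.
- green_center (a point): centre (half-way up) of the green-faced sample plaque: a loose flat rigid slab with gold edges, 85 mm long (its x) by 50 mm wide (its y) by 16 mm thick (its z, up out of the coloured face); about 0.09 kg. It starts flat on the table, face up. It goes on the bed first.
- white_center (a point): centre (half-way up) of the white-faced sample plaque: a loose flat rigid slab with gold edges, 85 mm long (its x) by 50 mm wide (its y) by 16 mm thick (its z, up out of the coloured face); about 0.09 kg. It starts flat on the table, face up. It goes on top of the green one.
- blue_center (a point): centre (half-way up) of the blue-faced sample plaque: a loose flat rigid slab with gold edges, 85 mm long (its x) by 50 mm wide (its y) by 16 mm thick (its z, up out of the coloured face); about 0.09 kg. It starts flat on the table, face up. A bystander.
- green_plaque: the same green-faced plaque; origin at the centre of its underside, axes as for its centre
- white_plaque: the same white-faced plaque; origin at the centre of its underside, axes as for its centre
- tin_center (a point): centre of a round tin, 70 mm across and 44 mm high, dark blue with a cream lid, standing loose on the table: a bystander

How it is judged:
By the outcome, as a careful person would: the job done as asked, in the order asked, and still so for the second after the job is handed in, with the robot touching nothing.
It also fails if it takes over 56 s, if anything falls off the work surface, if the arm or the gripper's body presses on something with over 40 N, if the wrist force passes 120 N, or if a joint passes its speed limit or range.

ROBOT

A 7-joint arm with a two-finger parallel gripper is mounted at the origin on a cart in front of the work surface, level with it; the furniture and walls round the work are solid. World frame = base frame: x ahead of the robot, y to its left, z up, the work surface at z = 0. Lengths are in m, angles in degrees, forces in N, time in s.
With the tool pointing down it reaches from about 0.425 to 0.875 m from the base axis. Payload 8.4 kg.
Tool frame: the origin (TCP) lies midway between the tips of the shut fingers; the grasp point (between the pads) lies 19 mm behind it; z points along the fingers, y is the line along which they close (so a half turn about z gives the same grasp; the last joint's range is limited). The gripper opens to 85 mm and grips with 20 to 120 N. Pads are 22 mm wide; open, the fingers measure 114 mm over their backs; the gripper's body (76 mm by 85 mm) begins 54 mm behind the grasp point. The pads swing forward as they close: fully open they stand 13 mm farther back than shut.
Start: joints at [64.389, 19.091, 2.286, 83.961, -0.768, 76.965, -3.352], TCP at [0.222, -0.611, 0.231] pointing down, gripper open.
Joint ranges: [-147.57, 147.57], [-21.85, 119.76], [-74.77, 79.35], [14.55, 137.4], [-85.83, 265.84], [4.83, 119.75], [-152.11, 152.11]. Speed limits (degrees/s): [127.2, 127.2, 159.86, 159.86, 180, 180, 180].

INTERFACE

Orientations are given as [roll, pitch, yaw] about the fixed x, y, z axes, in that order (R = Rz(yaw) Ry(pitch) Rx(roll)).
In Python, from rig import arm, viewer gives the robot as it stands.
- The arm moves only by the shell command python3 -m pendant 'ROWS'. ROWS is JSON, a list of rows, each an object with "xyz": the shift along the tool's x, y, z in cm, a list of three; "roll": the turn about the tool's z in degrees; "claw": the finger opening in cm, from 0 to 8.54. A call has 1 to 10 rows; each row shifts and turns the commanded pose from where the row before left it, along the tool's axes as they then stand; what a row does not reach is not made up. A row lasts 1/12 s, in which the tool goes at most 41.7 mm and 7.16 degrees, less where a joint would pass 70% of its speed; a pose out of reach is approached as far as the arm can. A call with a gripper value outside its range is refused whole. The fingers move at their own pace and stop on an object; the grip force is fixed at half the most. Time passes only in rows, so rows that do not move let the fingers close. It gives the time, the measured TCP pose, the force, the opening and the grip force at its end, in the units of the state.
- arm.sense(): the state, without advancing time (a new reading comes with each control period).
- viewer.camera(name): name is "scene" or "side" or "wrist"; returns a dict with "color" (384x512x3 uint8, red, green, blue), "range_z" (384x512 float32, m along the optical axis (not along the pixel's ray), 0 where there is no reading), "intrinsics" (3x3 intrinsics, pixels), "distortion" ([k1, k2, p1, p2, k3] as OpenCV has them; the pictures are not rectified), "rvec" (rotation vector, rad) and "tvec" (3), from world to camera coordinates, as OpenCV has them. Camera axes: x right, y down, z forward; pixel columns grow to the right and rows downward; lengths in m; the calibration is good to about 2 mm. A picture is of the moment at which its call begins.
- arm.sign_off(): hands the job in; it is judged then, once.
The state is a dict: "time": time; "joint_positions": joint angles; "qvel": joint speeds; "tau": joint torques, N m; "tool_pos": TCP position; "eef_rot": TCP orientation; "ft_force": force on the tool from outside, world axes, zero at the start; "moment": the same for the moment, N m; "grip_width": finger opening in m; "finger_force": force on a finger pad.
Only numpy, scipy, OpenCV 4.12 (cv2) and the standard library are available. Lean on these libraries where they do the work, as an engineer would, in place of code of your own. Each camera call takes 0.05 s, during which the arm holds its last target. There are 200 camera calls.

## Working session

There is one attempt and no reset: what is moved stays moved. The work goes in short steps, Python scripts to look and compute and a shell command to move; the robot and the scene stay as the last step left them, time stands still between calls to the robot, and variables do not carry over. Pictures are saved under pics/ and viewed, at most 10 in all, crops included, and the job is handed in when it is done.

```bash
ls; mkdir -p pics; cat > h.py <<'E'
import numpy as np, cv2
from rig import arm, viewer
def cam(n):
    c=viewer.camera(n); c['R']=cv2.Rodrigues(np.array(c['rvec'],float))[0]; c['t']=np.array(c['tvec'],float).ravel(); return c
def save(c,f): cv2.imwrite('pics/'+f,cv2.cvtColor(c['color'],cv2.COLOR_RGB2BGR))
def rays(c,px):
    u=cv2.undistortPoints(np.array(px,float).reshape(-1,1,2),np.array(c['intrinsics'],float),np.array(c['distortion'],float)).reshape(-1,2)
    d=np.c_[u,np.ones(len(u))]@c['R']; return -c['R'].T@c['t'],d
def onplane(c,px,z):
    o,d=rays(c,px); return o+d*((z-o[2])/d[:,2])[:,None]
def pts(c,px):
    px=np.array(px,int); o,d=rays(c,px); return o+d*c['range_z'][px[:,1],px[:,0]][:,None]
def proj(c,P):
    return cv2.projectPoints(np.array(P,float).reshape(-1,1,3),np.array(c['rvec'],float),c['t'],np.array(c['intrinsics'],float),np.array(c['distortion'],float))[0].reshape(-1,2)
E
python3 - <<'E'
from h import *
ims=[]
for n in('scene','side'):
    c=cam(n); save(c,n+'0.png'); print(n,-c['R'].T@c['t']); np.savez(n+'0.npz',**{k:c[k] for k in c})
print(arm.sense())
E
```

```text
pics
scene [0.27089365 0.57536324 0.63530277]
side [ 0.44106048 -0.70914355  0.49711684]
{'time': 0.1, 'joint_positions': array([64.38931444, 19.12866456,  2.28390814, 84.00772706, -0.76863412,
       76.96606378, -3.35009797]), 'qvel': array([-0.0122719 , -0.0940023 ,  0.04650828, -0.07451028,  0.02665571,
        0.09658756, -0.00612155]), 'tau': array([ 3.41783190e-03, -6.60019398e+01,  1.37003727e+00, -4.06475186e+01,
        1.70035166e-02,  9.03735840e-03, -4.16702704e-06]), 'tool_pos': array([ 0.22137393, -0.61068218,  0.23048446]), 'eef_rot': array([-1.79912906e+02,  4.77038506e-03,  1.99281681e+01]), 'ft_force': array([ 0.06246553, -0.0097722 , -0.97196353]), 'moment': array([-0.034758  , -0.02707621,  0.01106119]), 'finger_force': 0.0, 'grip_width': 0.08552161720797233}
```

View pics/scene0.png

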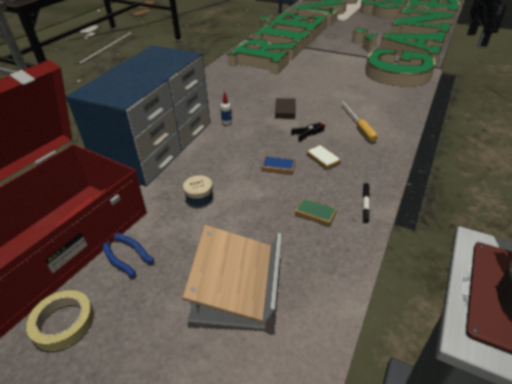

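View pics/side0.png

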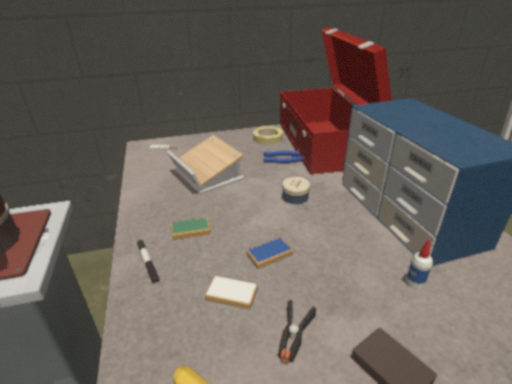

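Scene view shows green at (317,211), white (323,156), blue (279,164), tin (198,190) and stand bed around (232,270). The side view shows green (190,228), white (232,291), blue (270,252) and stand (207,165).

```bash
cat >> h.py <<'E'
BOX={'scene':dict(g=(290,190,345,232),w=(300,138,350,175),s=(180,215,290,330)),'side':dict(g=(160,210,220,245),w=(195,268,270,315),s=(160,130,250,195))}
def mask(c,k,box):
    hsv=cv2.cvtColor(c['color'],cv2.COLOR_RGB2HSV); H,S,V=[hsv[...,i].astype(int) for i in range(3)]
    m={'g':(H>50)&(H<90)&(S>70),'w':(S<60)&(V>165),'s':(H>7)&(H<24)&(S>60)&(V>110)}[k]
    b=np.zeros(m.shape,bool); b[box[1]:box[3],box[0]:box[2]]=1; m=(m&b).astype(np.uint8)
    n,l,st,_=cv2.connectedComponentsWithStats(m); i=1+np.argmax(st[1:,4]); return (l==i).astype(np.uint8)
def rect(c,m,z):
    k=max(cv2.findContours(m,0,cv2.CHAIN_APPROX_NONE)[0],key=cv2.contourArea)
    p=onplane(c,k.reshape(-1,2),z); (cx,cy),(w,h),a=cv2.minAreaRect((p[:,:2]*1000).astype(np.float32))
    if w<h: w,h,a=h,w,a+90
    return np.round([cx,cy,w,h,(a+90)%180-90],1)
E
python3 - <<'E'
from h import *
for n in('scene','side'):
    c=dict(np.load(n+'0.npz'))
    for k in 'gw':
        m=mask(c,k,BOX[n][k]); ys,xs=np.nonzero(cv2.erode(m,np.ones((3,3))))
        print(n,k,m.sum(),rect(c,m,.016),'z med',np.median(pts(c,np.c_[xs,ys])[:,2]))
    m=mask(c,'s',BOX[n]['s']); ys,xs=np.nonzero(cv2.erode(m,np.ones((5,5)))); P=pts(c,np.c_[xs,ys])
    q=P.mean(0); nn=np.linalg.svd(P-q,full_matrices=False)[2][2]; nn*=np.sign(nn[2]); 
    print('bed n',nn,'tilt',np.degrees(np.arccos(nn[2])),'az of upslope',np.degrees(np.arctan2(-nn[1],-nn[0])),'mean',q)
    k=max(cv2.findContours(m,0,cv2.CHAIN_APPROX_NONE)[0],key=cv2.contourArea)
    o,d=rays(c,k.reshape(-1,2)); X=o+d*(((q-o)@nn)/(d@nn))[:,None]
    up=np.array([0,0,1])-nn*nn[2]; up/=np.linalg.norm(up); lf=np.cross(nn,up)
    (a,b),(w,h),an=r=cv2.minAreaRect((np.c_[(X-q)@up,(X-q)@lf]*1000).astype(np.float32))
    bp=cv2.boxPoints(r); print(w,h,an); print((q+bp[:,:1]/1000*up+bp[:,1:]/1000*lf).round(4))
E
```

```text
scene g 352 [449.  -56.6  75.   38.2  -0.6] z med 0.017042697427842368
scene w 297 [ 503.6 -269.    81.5   46.8  -31.4] z med 0.01659182178720997
bed n [-0.29702007 -0.57395539  0.76312141] tilt 40.25984742255848 az of upslope 62.638580784126134 mean [0.52064579 0.21047201 0.05795398]
405.1813659667969 164.57362365722656 41.91997146606445
[[ 5.362e-01 -4.000e-04 -9.460e-02]
 [ 6.835e-01  1.780e-02 -2.360e-02]
 [ 5.488e-01  3.466e-01  1.713e-01]
 [ 4.015e-01  3.283e-01  1.002e-01]]
side g 241 [444.6 -59.3  70.2  29.5  -1.7] z med 0.015476058075158311
side w 936 [ 498.8 -267.8   83.2   49.1  -29.3] z med 0.015570998942806169
bed n [-0.26474861  0.31407894  0.91173603] tilt 24.25362819811326 az of upslope -49.87123692164226 mean [0.52698055 0.18283208 0.05638736]
164.80947875976562 946.9628295898438 50.999202728271484
[[ 0.4569  0.792  -0.1738]
 [ 0.4337 -0.1051  0.1285]
 [ 0.5926 -0.0949  0.1711]
 [ 0.6158  0.8022 -0.1312]]
```

```bash
python3 - <<'E'
from h import *
for n in('scene','side'):
    c=dict(np.load(n+'0.npz'))
    m=mask(c,'s',BOX[n]['s']); m=cv2.morphologyEx(m,cv2.MORPH_OPEN,np.ones((5,5)))
    ys,xs=np.nonzero(cv2.erode(m,np.ones((5,5)))); ok=c['range_z'][ys,xs]>0; P=pts(c,np.c_[xs,ys][ok])
    print(n,m.sum(),ok.mean())
    for i in range(8):
        q=np.median(P,0) if i==0 else P.mean(0)
        nn=np.linalg.svd(P-q,full_matrices=False)[2][2]; nn*=np.sign(nn[2]); r=abs((P-q)@nn); P=P[r<max(.003,2*np.median(r))]
    print('tilt',np.degrees(np.arccos(nn[2])),'az',np.degrees(np.arctan2(-nn[1],-nn[0])),'q',q,len(P))
    k=cv2.convexHull(max(cv2.findContours(m,0,cv2.CHAIN_APPROX_NONE)[0],key=cv2.contourArea))
    for e in range(2,12):
        a=cv2.approxPolyDP(k,e,True)
        if len(a)==4: break
    a=a.reshape(-1,2); o,d=rays(c,a); X=o+d*(((q-o)@nn)/(d@nn))[:,None]
    print(a.tolist(),X.round(4).tolist(),(np.linalg.norm(X-np.roll(X,1,0),axis=1)*1e3).round())
c=dict(np.load('side0.npz'));b=cv2.cvtColor(c['color'],cv2.COLOR_RGB2BGR)
i1=cv2.resize(b[125:245,150:260],None,fx=4,fy=4); cv2.imwrite('pics/c1.png',i1)
E
```

```text
scene 5894 0.9958645135880267
tilt 20.045771636965682 az 20.5882046943112 q [0.52164576 0.20892786 0.05553294] 5033
[[204, 225], [270, 245], [262, 319], [183, 298]] [[0.6151, 0.1471, 0.0795], [0.4917, 0.0995, 0.0313], [0.4336, 0.2563, 0.0315], [0.5558, 0.3047, 0.0795]] [168. 141. 167. 140.]
side 1624 0.9949324324324325
tilt 20.0964046690917 az 19.82918864966898 q [0.52742644 0.18722192 0.05413684] 1172
[[241, 153], [205, 183], [181, 160], [207, 138]] [[0.6109, 0.1473, 0.0779], [0.5, 0.0901, 0.0326], [0.4487, 0.241, 0.0337], [0.5361, 0.2947, 0.0705]] [165. 133. 159. 109.]
```

```bash
python3 - <<'E'
from h import *
print(arm.sense()['tool_pos'])
E
```

```text
[ 0.22137393 -0.61068218  0.23048446]
```

```bash
cat >> h.py <<'E'
def togo(x,y,z,yaw):
    s=arm.sense(); p=s['tool_pos']; yw=s['eef_rot'][2]; a=np.radians(yaw)
    d=np.array([x,y,z])-p
    print('t',round(s['time'],2),'roll',round(yw-yaw,2),'then tool cm',(np.array([d[0]*np.cos(a)+d[1]*np.sin(a),d[0]*np.sin(a)-d[1]*np.cos(a),-d[2]])*100).round(2))
E
python3 -c "
from h import *
togo(.44,-.06,.20,-1)"
```

```text
t 0.1 roll 20.93 then tool cm [ 20.9  -55.44   3.05]
```

```bash
python3 -m pendant '[{"xyz":[0,0,0],"roll":7},{"xyz":[0,0,0],"roll":7},{"xyz":[0,0,0],"roll":6.93},{"xyz":[1.3,-3.6,0.2],"roll":0},{"xyz":[1.3,-3.6,0.2],"roll":0},{"xyz":[1.3,-3.6,0.2],"roll":0},{"xyz":[1.3,-3.6,0.2],"roll":0},{"xyz":[1.3,-3.6,0.2],"roll":0},{"xyz":[1.3,-3.6,0.2],"roll":0},{"xyz":[1.3,-3.6,0.2],"roll":0}]'
python3 -c "
from h import *
togo(.44,-.06,.20,-1)"
```

```text
t 0.1 roll 20.93 then tool cm [ 20.9  -55.44   3.05]$[0]: bad value
```

```bash
python3 -m pendant '[{"xyz":[0,0,0],"roll":7,"claw":8.5},{"xyz":[0,0,0],"roll":7,"claw":8.5},{"xyz":[0,0,0],"roll":6.93,"claw":8.5},{"xyz":[1.3,-3.6,0.2],"roll":0,"claw":8.5},{"xyz":[1.3,-3.6,0.2],"roll":0,"claw":8.5},{"xyz":[1.3,-3.6,0.2],"roll":0,"claw":8.5},{"xyz":[1.3,-3.6,0.2],"roll":0,"claw":8.5},{"xyz":[1.3,-3.6,0.2],"roll":0,"claw":8.5},{"xyz":[1.3,-3.6,0.2],"roll":0,"claw":8.5},{"xyz":[1.3,-3.6,0.2],"roll":0,"claw":8.5}]'
python3 -c "
from h import *
togo(.44,-.06,.20,-1)"
```

```text
time: 0.93
tool_pos: [0.317, -0.3587, 0.2169]
eef_rot: [-180.0, 0.0, -1.0]
ft_force: [0.8, -0.1, 0.4]
grip_width: 0.0847
finger_force: 0.0
t 0.93 roll -0.0 then tool cm [ 11.77 -30.08   1.69]
```

```bash
python3 -m pendant '[{"xyz":[1.4,-3.6,0.2],"roll":0,"claw":8.5},{"xyz":[1.4,-3.6,0.2],"roll":0,"claw":8.5},{"xyz":[1.4,-3.6,0.2],"roll":0,"claw":8.5},{"xyz":[1.4,-3.6,0.2],"roll":0,"claw":8.5},{"xyz":[1.4,-3.6,0.2],"roll":0,"claw":8.5},{"xyz":[1.4,-3.6,0.2],"roll":0,"claw":8.5},{"xyz":[1.4,-3.6,0.2],"roll":0,"claw":8.5},{"xyz":[1.4,-3.6,0.2],"roll":0,"claw":8.5},{"xyz":[0.6,-1.3,0.1],"roll":0,"claw":8.5},{"xyz":[0,0,0],"roll":0,"claw":8.5}]'
python3 - <<'E'
from h import *
c=cam('wrist'); save(c,'w1.png'); print(-c['R'].T@c['t'], proj(c,[[.447,-.058,.016]]))
try:
  m=mask(c,'g',(0,0,512,384)); print(m.sum(),rect(c,m,.016))
except Exception as e: print(e)
E
```

```text
time: 1.77
tool_pos: [0.441, -0.0578, 0.2001]
eef_rot: [-179.9, 0.0, -0.7]
ft_force: [-1.3, 0.2, -0.3]
grip_width: 0.0849
finger_force: 0.0
[ 0.51954214 -0.05926788  0.34357391] [[257.03763668 163.65884531]]
2354 [444.9 -57.8  78.1  43.3  -1.6]
```

View pics/w1.png

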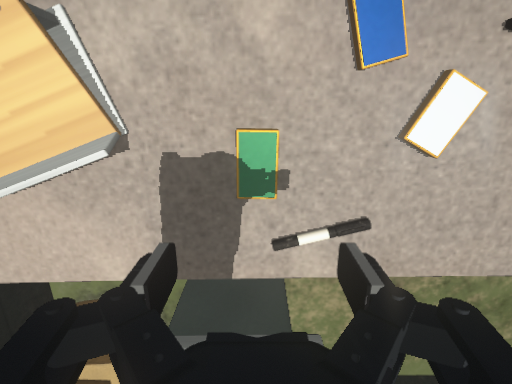

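Wrist view: green plaque is centred at (257,164), white (446,114), and nothing lies between the fingers and green. I'll descend and grip.

```bash
python3 -m pendant '[{"xyz":[0.4,0,3.5],"roll":0.8,"claw":8.5},{"xyz":[0,0,4],"roll":0,"claw":8.5},{"xyz":[0,0,4],"roll":0,"claw":8.5},{"xyz":[0,0,4],"roll":0,"claw":8.5},{"xyz":[0,0,3],"roll":0,"claw":8.5},{"xyz":[0,0,1.4],"roll":0,"claw":8.5},{"xyz":[0,0,0],"roll":0,"claw":4.5},{"xyz":[0,0,0],"roll":0,"claw":4.5},{"xyz":[0,0,0],"roll":0,"claw":4.5},{"xyz":[0,0,0],"roll":0,"claw":4.5}]'
python3 -m pendant '[{"xyz":[0,0,0],"roll":0,"claw":4.5},{"xyz":[0,0,0],"roll":0,"claw":4.5},{"xyz":[0,0,0],"roll":0,"claw":4.5}]'
```

```text
time: 2.65
tool_pos: [0.4455, -0.0626, 0.0031]
eef_rot: [179.9, -0.2, -1.8]
ft_force: [-0.3, -0.0, -0.9]
grip_width: 0.0484
finger_force: 61.9
time: 2.9
tool_pos: [0.4454, -0.0625, 0.0029]
eef_rot: [179.9, -0.2, -1.8]
ft_force: [-1.5, -1.4, 7.6]
grip_width: 0.0483
finger_force: 63.0
```

```bash
python3 -c "
from h import *
togo(.505,.194,.20,20.5)"
```

```text
t 2.9 roll -22.33 then tool cm [ 14.57 -21.94 -19.71]
```

```bash
python3 -m pendant '[{"xyz":[0,0,-3],"roll":0,"claw":4.5},{"xyz":[0,0,-4],"roll":-5.8,"claw":4.5},{"xyz":[0,0,-4],"roll":-5.8,"claw":4.5},{"xyz":[0,0,-4],"roll":-5.8,"claw":4.5},{"xyz":[0.9,-1,-3.2],"roll":-4.93,"claw":4.5},{"xyz":[2.2,-3.3,-1.5],"roll":0,"claw":4.5},{"xyz":[2.2,-3.3,0],"roll":0,"claw":4.5},{"xyz":[2.2,-3.3,0],"roll":0,"claw":4.5},{"xyz":[2.2,-3.3,0],"roll":0,"claw":4.5},{"xyz":[2.2,-3.3,0],"roll":0,"claw":4.5}]'
python3 -m pendant '[{"xyz":[2.2,-3.3,0],"roll":0,"claw":4.5},{"xyz":[0.5,-1.1,0],"roll":0,"claw":4.5},{"xyz":[0,0,0],"roll":0,"claw":4.5}]'
python3 - <<'E'
from h import *
c=cam('wrist'); save(c,'w2.png'); np.savez('w2.npz',**{k:c[k] for k in c}); s=arm.sense(); print(s['tool_pos'],s['eef_rot'])
E
```

```text
time: 3.73
tool_pos: [0.4954, 0.1442, 0.1993]
eef_rot: [179.9, -0.1, 20.5]
ft_force: [1.5, -1.5, -1.0]
grip_width: 0.048
finger_force: 63.0
time: 3.98
tool_pos: [0.5044, 0.198, 0.1988]
eef_rot: [-179.9, -0.1, 20.9]
ft_force: [-1.5, -0.5, -0.8]
grip_width: 0.0481
finger_force: 62.9
[0.5045985  0.19532562 0.19853731] [-1.79959187e+02 -3.10809199e-02  2.07381676e+01]
```

View pics/w2.png

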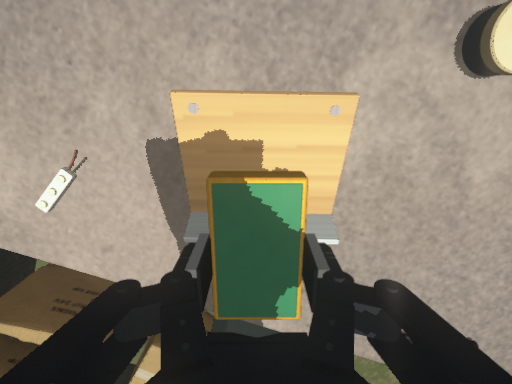

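The wrist view shows the bed's top corners at about (172,92) and (358,95), the ledge foot at row ~213, and the plaque held in line, with its top-end corners at (208,178) and (307,178).

```bash
python3 - <<'E'
from h import *
c=dict(np.load('w2.npz'))
T=onplane(c,[[172,92],[358,95]],.0786); B=onplane(c,[[188,213],[333,214]],.030)
print(T,B,np.linalg.norm(T[0]-T[1]),np.linalg.norm(B[0]-B[1]))
P=pts(c,[[225,190],[290,190],[225,300],[290,300]]);print(P)
z=np.median(P[:,2]);Q=onplane(c,[[208,178],[307,178],[301,319],[216,319]],z);print(Q,np.linalg.norm(Q-np.roll(Q,1,0),axis=1))
def yaw(a,b):
    d=a-b;return np.degrees(np.arctan2(-d[0],d[1]))
print('yaw',yaw(T[0],T[1]),yaw(B[0],B[1]),yaw(Q[0],Q[1]),yaw(Q[3],Q[2]))
a=np.radians(20.5);R=np.array([[np.cos(a),np.sin(a)],[-np.sin(a),np.cos(a)]]);F=np.array([.4626,.178])
for n,X in(('T',T),('B',B),('Q',Q)): print(n,((X[:,:2]-F)@R.T*1000).round(1).tolist())
print(((arm.sense()['tool_pos'][:2]-F)@R.T*1000))
E
```

```text
[[0.55695995 0.29872948 0.0786    ]
 [0.6129306  0.1434601  0.0786    ]] [[0.42710487 0.25788965 0.03      ]
 [0.48778807 0.09436993 0.03      ]] 0.16504937103944428 0.17441659378113514
[[0.53313174 0.22541574 0.21275258]
 [0.54457742 0.19608214 0.21369047]
 [0.47181561 0.20467611 0.21210286]
 [0.48501581 0.17095426 0.21250889]]
[[0.53593    0.23498674 0.21263073]
 [0.55276711 0.19057007 0.21263073]
 [0.47541279 0.16017475 0.21263073]
 [0.45817257 0.20538186 0.21263073]] [0.08320256 0.04750082 0.08311177 0.04838292]
yaw 19.822940056176538 20.360208411480347 20.76031387821309 20.874892039849
T [[130.7, 80.0], [128.7, -85.0]]
B [[-5.3, 87.3], [-5.7, -87.2]]
Q [[88.6, 27.7], [88.9, -19.8], [5.8, -21.2], [5.4, 27.2]]
[45.40639023  1.52023809]
```

```bash
python3 -c "
from h import *
togo(.4997,.1919,.07,20.4)"
```

```text
t 4.03 roll 0.34 then tool cm [-0.58  0.15 12.85]
```

```bash
python3 -m pendant '[{"xyz":[-0.58,0.15,3],"roll":0.2,"claw":4.5},{"xyz":[0,0,3.5],"roll":0,"claw":4.5},{"xyz":[0,0,3],"roll":0,"claw":4.5},{"xyz":[0,0,2],"roll":0,"claw":4.5},{"xyz":[0,0,1],"roll":0,"claw":4.5},{"xyz":[0,0,0.3],"roll":0,"claw":4.5},{"xyz":[0,0,0],"roll":0,"claw":4.5},{"xyz":[0,0,0],"roll":0,"claw":4.5}]'
python3 -m pendant '[{"xyz":[0,0,0.2],"roll":0,"claw":4.5},{"xyz":[0,0,0.2],"roll":0,"claw":4.5},{"xyz":[0,0,0.2],"roll":0,"claw":4.5},{"xyz":[0,0,0.1],"roll":0,"claw":4.5}]'
python3 -c "
from h import *
togo(.4997,.1919,.064,20.4)"
```

```text
time: 4.7
tool_pos: [0.501, 0.1898, 0.0715]
eef_rot: [180.0, -0.1, 20.3]
ft_force: [-0.3, -0.2, -1.5]
grip_width: 0.0481
finger_force: 62.9
time: 5.03
tool_pos: [0.5004, 0.1899, 0.0634]
eef_rot: [180.0, -0.0, 20.3]
ft_force: [-2.3, -1.2, 7.0]
grip_width: 0.0482
finger_force: 63.7
t 5.03 roll -0.08 then tool cm [ 0.   -0.22 -0.06]
```

```bash
python3 -m pendant '[{"xyz":[0,-0.22,-0.2],"roll":0,"claw":4.5},{"xyz":[0,0,0.3],"roll":0,"claw":4.5},{"xyz":[0,0,0.2],"roll":0,"claw":4.5},{"xyz":[0,0,0.2],"roll":0,"claw":4.5},{"xyz":[0,0,0.2],"roll":0,"claw":4.5}]'
python3 -m pendant '[{"xyz":[0,0,0.2],"roll":0,"claw":4.5},{"xyz":[0,0,0.2],"roll":0,"claw":4.5}]'
```

```text
time: 5.45
tool_pos: [0.4982, 0.1919, 0.0563]
eef_rot: [180.0, 0.1, 20.4]
ft_force: [-9.9, -4.0, 12.7]
grip_width: 0.0481
finger_force: 66.4
time: 5.62
tool_pos: [0.4978, 0.1918, 0.0521]
eef_rot: [180.0, 0.2, 20.4]
ft_force: [-10.3, -4.0, 12.8]
grip_width: 0.0485
finger_force: 67.9
```

```bash
python3 -m pendant '[{"xyz":[0,0,0.2],"roll":0,"claw":4.5},{"xyz":[0,0,0.1],"roll":0,"claw":4.5}]'
python3 -m pendant '[{"xyz":[0,0,0],"roll":0,"claw":5.5},{"xyz":[0,0,0],"roll":0,"claw":6},{"xyz":[0,0,0],"roll":0,"claw":6.5},{"xyz":[0,0,0],"roll":0,"claw":7}]'
```

```text
time: 5.78
tool_pos: [0.4978, 0.1918, 0.049]
eef_rot: [180.0, 0.2, 20.4]
ft_force: [-10.0, -4.4, 11.4]
grip_width: 0.0483
finger_force: 68.8
time: 6.12
tool_pos: [0.4995, 0.192, 0.0491]
eef_rot: [-180.0, -0.0, 20.3]
ft_force: [0.2, 0.2, 0.6]
grip_width: 0.07
finger_force: 0.0
```

```bash
python3 -m pendant '[{"xyz":[0,0,-2],"roll":0,"claw":8},{"xyz":[0,0,-4],"roll":0,"claw":8},{"xyz":[0,0,-4],"roll":0,"claw":8},{"xyz":[0,0,-4],"roll":0,"claw":8},{"xyz":[0,0,-1],"roll":0,"claw":8},{"xyz":[0,0,0],"roll":0,"claw":8}]'
python3 - <<'E'
from h import *
c=cam('wrist'); save(c,'w3.png'); np.savez('w3.npz',**{k:c[k] for k in c}); s=arm.sense(); print(s['tool_pos'],s['eef_rot'])
E
```

```text
time: 6.62
tool_pos: [0.5013, 0.1929, 0.2029]
eef_rot: [180.0, -0.4, 20.3]
ft_force: [0.7, -0.0, -0.6]
grip_width: 0.0802
finger_force: 0.0
[0.5003237  0.1921737  0.20048027] [179.96159518  -0.18947849  20.30460065]
```

View pics/w3.png

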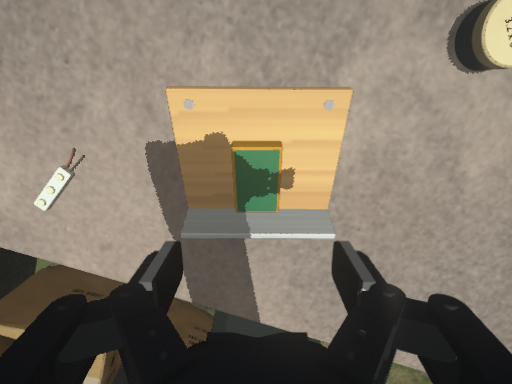

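Plaque lies flat on the bed, corners about (233,143)–(282,143) and (236,212)–(279,212), with the ledge just below it at row ~212.

```bash
cat >> h.py <<'E'
a20=np.radians(20)
def bedcoords(c,px,h,F=(.4603,.177),yaw=20.4):
    a=np.radians(yaw); ux=np.array([np.cos(a)*np.cos(a20),np.sin(a)*np.cos(a20),np.sin(a20)]); uy=np.array([-np.sin(a),np.cos(a),0]); n=np.cross(ux,uy)
    F=np.array([*F,.03]); o,d=rays(c,px); X=o+d*(((F+h*n-o)@n)/(d@n))[:,None]-F
    return np.c_[X@ux,X@uy]*1000
def bedlook(c,k,h):
    m=mask(c,k,(200,110,320,225)); q=cv2.findContours(m,0,cv2.CHAIN_APPROX_NONE)[0]; q=max(q,key=cv2.contourArea)
    b=bedcoords(c,q.reshape(-1,2),h).astype(np.float32); r=cv2.minAreaRect(b); print('plaque u,v',np.round(r[0],1),np.round(r[1],1),round(r[2],1),'umin/max',b[:,0].min(),b[:,0].max())
E
python3 - <<'E'
from h import *
c=dict(np.load('w3.npz'))
m=mask(c,'s',(150,70,370,225))
for r in range(95,210,14):
    x=np.nonzero(m[r])[0]; b=bedcoords(c,[[x[0],r],[x[-1],r]],0); print(r,x[0],x[-1],b.round(1).tolist(),b[:,1].mean().round(1))
print(bedcoords(c,[[260,87],[210,210],[310,210]],0))
bedlook(c,'g',.016)
E
```

```text
95 166 352 [[135.6, 83.1], [134.8, -86.6]] -1.7
109 169 349 [[122.5, 83.0], [121.7, -86.4]] -1.7
123 171 346 [[108.5, 83.8], [107.7, -86.3]] -1.3
137 174 343 [[93.5, 83.7], [92.7, -86.2]] -1.3
151 177 340 [[77.6, 83.5], [76.7, -86.0]] -1.3
165 180 337 [[60.4, 83.4], [59.6, -85.9]] -1.3
179 183 334 [[42.0, 83.2], [41.1, -85.7]] -1.3
193 185 331 [[22.1, 84.1], [21.2, -85.5]] -0.7
207 189 328 [[0.6, 82.8], [-0.3, -85.2]] -1.2
[[142.49963266  -2.59379088]
 [ -4.39124004  57.93920857]
 [ -5.03024204 -64.036815  ]]
plaque u,v [47.9  1. ] [77.  43.5] 0.0 umin/max 9.367922 86.39243
```

```bash
python3 -c "
from h import *
togo(.5003,.1898,.05,20.2)"
```

```text
t 6.67 roll 0.1 then tool cm [-0.08  0.22 15.05]
```

```bash
python3 -m pendant '[{"xyz":[-0.08,0.22,3.5],"roll":0.1,"claw":8},{"xyz":[0,0,4],"roll":0,"claw":8},{"xyz":[0,0,3.5],"roll":0,"claw":8},{"xyz":[0,0,2.5],"roll":0,"claw":8},{"xyz":[0,0,1.2],"roll":0,"claw":7},{"xyz":[0,0,0.35],"roll":0,"claw":6},{"xyz":[0,0,0],"roll":0,"claw":5.5},{"xyz":[0,0,0],"roll":0,"claw":5.2},{"xyz":[0,0,0],"roll":0,"claw":4.8},{"xyz":[0,0,0],"roll":0,"claw":4.5}]'
python3 -m pendant '[{"xyz":[0,0,0],"roll":0,"claw":4.5},{"xyz":[0,0,0],"roll":0,"claw":4.5},{"xyz":[-0.19,0,0.07],"roll":0,"claw":4.5},{"xyz":[-0.19,0,0.07],"roll":0,"claw":4.5}]'
python3 -m pendant '[{"xyz":[-0.19,0,0.07],"roll":0,"claw":4.5}]'
python3 -m pendant '[{"xyz":[-0.09,0,0.03],"roll":0,"claw":4.5}]'
```

```text
time: 7.5
tool_pos: [0.5002, 0.1901, 0.0503]
eef_rot: [180.0, -0.1, 20.2]
ft_force: [-3.4, -0.6, 6.2]
grip_width: 0.0484
finger_force: 61.4
time: 7.83
tool_pos: [0.4977, 0.189, 0.0493]
eef_rot: [180.0, -0.3, 20.2]
ft_force: [0.8, 0.2, 7.4]
grip_width: 0.0482
finger_force: 61.7
time: 7.92
tool_pos: [0.496, 0.1883, 0.0486]
eef_rot: [180.0, -0.3, 20.2]
ft_force: [1.2, -0.1, 7.1]
grip_width: 0.0481
finger_force: 61.8
time: 8.0
tool_pos: [0.4949, 0.1879, 0.0482]
eef_rot: [180.0, -0.3, 20.2]
ft_force: [2.2, 0.5, 6.9]
grip_width: 0.0486
finger_force: 61.7
```

```bash
python3 -m pendant '[{"xyz":[-0.14,0,0.05],"roll":0,"claw":4.5}]'
python3 -m pendant '[{"xyz":[-0.09,0,0.03],"roll":0,"claw":4.5}]'
```

```text
time: 8.08
tool_pos: [0.4945, 0.1878, 0.048]
eef_rot: [180.0, -0.4, 20.2]
ft_force: [6.3, 1.8, 5.0]
grip_width: 0.0482
finger_force: 61.6
time: 8.17
tool_pos: [0.4944, 0.1878, 0.048]
eef_rot: [180.0, -0.5, 20.2]
ft_force: [7.8, 2.5, 5.1]
grip_width: 0.0485
finger_force: 61.4
```

```bash
python3 -m pendant '[{"xyz":[-0.1,0,0.04],"roll":0,"claw":4.5},{"xyz":[0,0,0],"roll":0,"claw":4.5}]'
python3 -m pendant '[{"xyz":[0,0,0],"roll":0,"claw":5.5},{"xyz":[0,0,0],"roll":0,"claw":6.5},{"xyz":[0.1,0,-0.2],"roll":0,"claw":8},{"xyz":[0.1,0,-2],"roll":0,"claw":8},{"xyz":[0.1,0,-4],"roll":0,"claw":8},{"xyz":[0,0,-4],"roll":0,"claw":8},{"xyz":[0,0,-4],"roll":0,"claw":8},{"xyz":[0,0,-1],"roll":0,"claw":8},{"xyz":[0,0,0],"roll":0,"claw":8},{"xyz":[0,0,0],"roll":0,"claw":8}]'
python3 - <<'E'
from h import *
c=cam('wrist'); save(c,'w4.png')
m=mask(c,'s',(150,70,370,225))
for r in (100,150,180,200):
    x=np.nonzero(m[r])[0]; b=bedcoords(c,[[x[0],r],[x[-1],r]],0); print(b.round(1).tolist(),b[:,1].mean().round(1))
bedlook(c,'g',.016)
togo(.50,-.268,.20,-30)
E
```

```text
time: 8.33
tool_pos: [0.4944, 0.1878, 0.0481]
eef_rot: [180.0, -0.6, 20.2]
ft_force: [8.5, 2.5, 4.4]
grip_width: 0.0482
finger_force: 61.5
time: 9.17
tool_pos: [0.493, 0.187, 0.1972]
eef_rot: [180.0, -0.0, 20.2]
ft_force: [-0.3, 0.3, -0.5]
grip_width: 0.08
finger_force: 0.0
[[119.9, 83.3], [118.8, -85.8]] -1.2
[[67.9, 83.2], [66.8, -85.8]] -1.3
[[29.9, 82.5], [28.7, -85.7]] -1.6
[[0.9, 82.8], [-0.3, -85.6]] -1.4
plaque u,v [40.8 -1.6] [43.5 78.1] 89.3 umin/max 1.6967263 79.930855
t 9.22 roll 50.21 then tool cm [23.39 39.   -0.39]
```

View pics/w4.png

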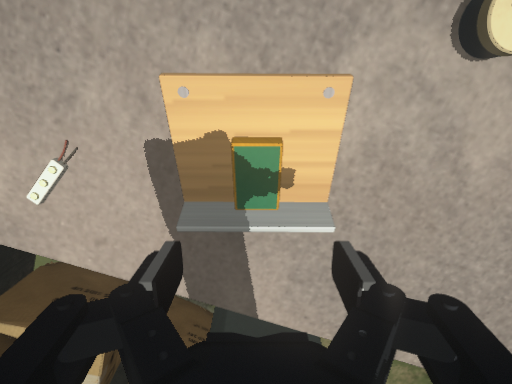

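Green now sits centred against the ledge (corners about (233,138)–(282,138), lower end meeting the ledge at row ~208). Next is white.

```bash
python3 -m pendant '[{"xyz":[0,0,0],"roll":7.1,"claw":8.5},{"xyz":[0,0,0],"roll":7.1,"claw":8.5},{"xyz":[0,0,0],"roll":7.1,"claw":8.5},{"xyz":[0,0,0],"roll":7.1,"claw":8.5},{"xyz":[0,0,0],"roll":7.1,"claw":8.5},{"xyz":[0,0,0],"roll":7.1,"claw":8.5},{"xyz":[0,0,0],"roll":7.1,"claw":8.5},{"xyz":[1.95,3.25,0],"roll":0.5,"claw":8.5},{"xyz":[1.95,3.25,0],"roll":0,"claw":8.5},{"xyz":[1.95,3.25,0],"roll":0,"claw":8.5}]'
python3 -m pendant '[{"xyz":[1.95,3.25,0],"roll":0,"claw":8.5},{"xyz":[1.95,3.25,0],"roll":0,"claw":8.5},{"xyz":[1.95,3.25,0],"roll":0,"claw":8.5},{"xyz":[1.95,3.25,0],"roll":0,"claw":8.5},{"xyz":[1.95,3.25,0],"roll":0,"claw":8.5},{"xyz":[1.95,3.25,0],"roll":0,"claw":8.5},{"xyz":[1.95,3.25,0],"roll":0,"claw":8.5},{"xyz":[1.95,3.25,0],"roll":0,"claw":8.5},{"xyz":[1.95,3.25,0],"roll":0,"claw":8.5},{"xyz":[0,0,0],"roll":0,"claw":8.5}]'
python3 -m pendant '[{"xyz":[0,0,0],"roll":0,"claw":8.5},{"xyz":[0,0,0],"roll":0,"claw":8.5}]'
python3 - <<'E'
from h import *
c=cam('wrist'); save(c,'w5.png')
m=mask(c,'w',(150,60,400,260)); r=rect(c,m,.016); print(m.sum(),r)
togo(r[0]/1000,r[1]/1000,.003,r[4])
E
```

```text
time: 10.05
tool_pos: [0.4939, 0.0725, 0.195]
eef_rot: [179.9, 0.2, -29.9]
ft_force: [0.4, -0.7, -0.5]
grip_width: 0.0852
finger_force: 0.0
time: 10.88
tool_pos: [0.498, -0.2759, 0.1942]
eef_rot: [179.8, 0.2, -30.5]
ft_force: [-1.1, -0.6, -0.1]
grip_width: 0.0848
finger_force: 0.0
time: 11.05
tool_pos: [0.5005, -0.2666, 0.1952]
eef_rot: [-180.0, 0.2, -30.0]
ft_force: [-0.1, -0.2, 0.6]
grip_width: 0.0851
finger_force: 0.0
14842 [ 490.5 -307.7  247.5  192.9   69.2]
t 11.1 roll -99.08 then tool cm [-4.27  0.52 19.27]
```

```bash
python3 - <<'E'
from h import *
c=cam('wrist'); V=c['color'].min(2); m=((V>200)*1).astype(np.uint8); 
n,l,st,ce=cv2.connectedComponentsWithStats(m); print(st[st[:,4]>200])
p=proj(c,[[.501,-.2685,.016]])[0]; print(p,c['color'][int(p[1]),int(p[0])])
k=l[int(p[1]),int(p[0])]; r=rect(c,(l==k).astype(np.uint8),.016); print(st[k],r); togo(r[0]/1000,r[1]/1000,.003,r[4])
E
```

```text
[[     0      0    512    384 194375]
 [   446      0     63    106    398]
 [   240    135     39     48   1594]]
[258.36088262 168.07617414] [247 250 251]
[ 240  135   39   48 1594] [ 509.7 -274.9   56.3   43.9  -29.3]
t 11.15 roll -0.55 then tool cm [ 1.2   0.38 19.31]
```

View pics/w5.png

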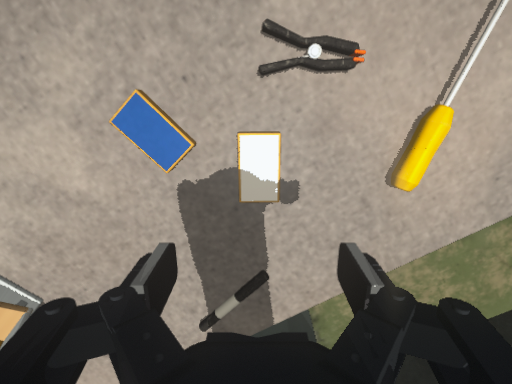

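White plaque spans (238,131)–(281,202), its lower half in shadow, which cut the mask; I'll use the corners.

```bash
python3 - <<'E'
from h import *
c=cam('wrist')
Q=onplane(c,[[238,131.5],[281,131.5],[280.5,202],[238.5,202]],.016); print(Q,np.linalg.norm(Q-np.roll(Q,1,0),axis=1)); d=Q[0]+Q[1]-Q[2]-Q[3]
y=np.degrees(np.arctan2(d[1],d[0])); q=Q.mean(0); print(y,q); togo(q[0],q[1],.003,y)
E
```

```text
[[ 0.54973565 -0.26954901  0.016     ]
 [ 0.52530707 -0.31185443  0.016     ]
 [ 0.4505016  -0.27061998  0.016     ]
 [ 0.47636254 -0.22581529  0.016     ]] [0.0854181  0.04885186 0.08541743 0.05173247]
-29.830709947941727 [ 0.50047672 -0.26945968  0.016     ]
t 11.2 roll -0.01 then tool cm [ 0.12  0.36 19.34]
```

```bash
python3 -m pendant '[{"xyz":[0.12,0.36,3.5],"roll":0,"claw":8.5},{"xyz":[0,0,4],"roll":0,"claw":8.5},{"xyz":[0,0,4],"roll":0,"claw":8.5},{"xyz":[0,0,4],"roll":0,"claw":8.5},{"xyz":[0,0,2.5],"roll":0,"claw":8.5},{"xyz":[0,0,1.3],"roll":0,"claw":8.5},{"xyz":[0,0,0],"roll":0,"claw":6.5},{"xyz":[0,0,0],"roll":0,"claw":5.5},{"xyz":[0,0,0],"roll":0,"claw":4.5},{"xyz":[0,0,0],"roll":0,"claw":4.5}]'
python3 -m pendant '[{"xyz":[0,0,0],"roll":0,"claw":4.5},{"xyz":[0,0,0],"roll":0,"claw":4.5}]'
python3 -c "
from h import *
togo(.4962,.188,.20,20.0)"
```

```text
time: 12.03
tool_pos: [0.5022, -0.2719, 0.0066]
eef_rot: [-180.0, -0.2, -30.0]
ft_force: [0.3, -0.6, -0.2]
grip_width: 0.048
finger_force: 61.8
time: 12.2
tool_pos: [0.5022, -0.2719, 0.0066]
eef_rot: [-180.0, -0.2, -30.0]
ft_force: [-0.9, 0.2, 7.6]
grip_width: 0.048
finger_force: 62.7
t 12.2 roll -49.97 then tool cm [ 15.17 -43.42 -19.34]
```

```bash
python3 -m pendant '[{"xyz":[0,0,-3],"roll":0,"claw":4.5},{"xyz":[0,0,-4],"roll":-7.1,"claw":4.5},{"xyz":[0,0,-4],"roll":-7.1,"claw":4.5},{"xyz":[0,0,-4],"roll":-7.1,"claw":4.5},{"xyz":[0,0,-2],"roll":-7.1,"claw":4.5},{"xyz":[0,0,0],"roll":-7.1,"claw":4.5},{"xyz":[0,0,0],"roll":-7.1,"claw":4.5},{"xyz":[0,0,0],"roll":-7.1,"claw":4.5},{"xyz":[1.2,-3.5,0],"roll":-0.3,"claw":4.5},{"xyz":[1.2,-3.5,0],"roll":0,"claw":4.5}]'
python3 -m pendant '[{"xyz":[1.2,-3.5,0],"roll":0,"claw":4.5},{"xyz":[1.2,-3.5,0],"roll":0,"claw":4.5},{"xyz":[1.2,-3.5,0],"roll":0,"claw":4.5},{"xyz":[1.2,-3.5,0],"roll":0,"claw":4.5},{"xyz":[1.2,-3.5,0],"roll":0,"claw":4.5},{"xyz":[1.2,-3.5,0],"roll":0,"claw":4.5},{"xyz":[1.2,-3.5,0],"roll":0,"claw":4.5},{"xyz":[1.2,-3.5,0],"roll":0,"claw":4.5},{"xyz":[0,0,0],"roll":0,"claw":4.5},{"xyz":[0,0,0],"roll":0,"claw":4.5}]'
python3 -c "
from h import *
togo(.494,.1877,.092,20.0)"
```

```text
time: 13.03
tool_pos: [0.4989, -0.1986, 0.175]
eef_rot: [179.9, -0.1, 19.8]
ft_force: [1.3, 1.9, -1.3]
grip_width: 0.0483
finger_force: 62.5
time: 13.87
tool_pos: [0.4934, 0.1011, 0.1752]
eef_rot: [180.0, -0.1, 20.3]
ft_force: [-0.1, -0.6, -1.8]
grip_width: 0.0478
finger_force: 62.5
t 13.87 roll 0.3 then tool cm [ 3.02 -8.12  8.32]
```

```bash
python3 -m pendant '[{"xyz":[1.02,-2.7,0],"roll":0.2,"claw":4.5},{"xyz":[1,-2.7,0],"roll":0,"claw":4.5},{"xyz":[1,-2.7,1],"roll":0,"claw":4.5},{"xyz":[0,0,2.5],"roll":0,"claw":4.5},{"xyz":[0,0,2.5],"roll":0,"claw":4.5},{"xyz":[0,0,1.6],"roll":0,"claw":4.5},{"xyz":[0,0,0.6],"roll":0,"claw":4.5},{"xyz":[0,0,0],"roll":0,"claw":4.5},{"xyz":[0,0,0],"roll":0,"claw":4.5}]'
python3 -c "
from h import *
togo(.494,.1877,.082,20.0)"
```

```text
time: 14.62
tool_pos: [0.4949, 0.1844, 0.0929]
eef_rot: [180.0, -0.0, 19.8]
ft_force: [0.0, 0.3, -0.8]
grip_width: 0.0477
finger_force: 62.5
t 14.62 roll -0.24 then tool cm [ 0.02 -0.34  1.09]
```

```bash
python3 -m pendant '[{"xyz":[0,-0.34,0.4],"roll":-0.2,"claw":4.5},{"xyz":[0,0,0.4],"roll":0,"claw":4.5},{"xyz":[0,0,0.2],"roll":0,"claw":4.5},{"xyz":[0,0,0],"roll":0,"claw":4.5}]'
python3 -c "
from h import *
togo(.494,.1877,.081,20.0)"
python3 -m pendant '[{"xyz":[0,0,0.2],"roll":0,"claw":4.5},{"xyz":[0,0,0.2],"roll":0,"claw":4.5}]'
```

```text
time: 14.95
tool_pos: [0.493, 0.1882, 0.0818]
eef_rot: [180.0, 0.0, 20.0]
ft_force: [0.1, -0.5, -0.3]
grip_width: 0.0481
finger_force: 62.5
t 14.95 roll 0.03 then tool cm [0.08 0.08 0.08]
time: 15.12
tool_pos: [0.4932, 0.1883, 0.0785]
eef_rot: [180.0, -0.0, 20.0]
ft_force: [-7.4, -3.0, 14.0]
grip_width: 0.048
finger_force: 64.1
```

```bash
python3 -m pendant '[{"xyz":[0.08,0.08,-0.4],"roll":0,"claw":4.5},{"xyz":[0,0,0.4],"roll":0,"claw":4.5},{"xyz":[0,0,0.2],"roll":0,"claw":4.5},{"xyz":[0,0,0.2],"roll":0,"claw":4.5},{"xyz":[0,0,0.2],"roll":0,"claw":4.5}]'
python3 -m pendant '[{"xyz":[0,0,0.2],"roll":0,"claw":4.5},{"xyz":[0,0,0.2],"roll":0,"claw":4.5}]'
python3 -c "
from h import *
togo(.494,.1877,.067,20.0)"
```

```text
time: 15.53
tool_pos: [0.4941, 0.1878, 0.0725]
eef_rot: [180.0, -0.0, 20.0]
ft_force: [-8.1, -1.9, 14.4]
grip_width: 0.0479
finger_force: 67.0
time: 15.7
tool_pos: [0.4931, 0.1874, 0.0682]
eef_rot: [180.0, 0.1, 20.0]
ft_force: [-12.0, -3.0, 15.8]
grip_width: 0.0482
finger_force: 69.6
t 15.7 roll 0.02 then tool cm [0.09 0.   0.12]
```

```bash
python3 -m pendant '[{"xyz":[0,0,0.15],"roll":0,"claw":4.5},{"xyz":[0,0,0],"roll":0,"claw":5.3},{"xyz":[0,0,0],"roll":0,"claw":6},{"xyz":[0,0,0],"roll":0,"claw":6},{"xyz":[0,0,0],"roll":0,"claw":5.2},{"xyz":[0,0,0],"roll":0,"claw":4.5},{"xyz":[0,0,0],"roll":0,"claw":4.5},{"xyz":[0,0,0],"roll":0,"claw":4.5}]'
python3 -m pendant '[{"xyz":[-0.1,0,0.04],"roll":0,"claw":4.5},{"xyz":[-0.1,0,0.04],"roll":0,"claw":4.5}]'
python3 -m pendant '[{"xyz":[-0.1,0,0.04],"roll":0,"claw":4.5}]'
python3 -m pendant '[{"xyz":[-0.1,0,0.04],"roll":0,"claw":4.5}]'
```

```text
time: 16.37
tool_pos: [0.4943, 0.1879, 0.0669]
eef_rot: [180.0, -0.0, 20.0]
ft_force: [-2.5, -1.0, 4.3]
grip_width: 0.0478
finger_force: 62.1
time: 16.53
tool_pos: [0.4933, 0.1876, 0.0665]
eef_rot: [-180.0, -0.1, 20.0]
ft_force: [1.3, 0.2, 5.6]
grip_width: 0.0479
finger_force: 62.1
time: 16.62
tool_pos: [0.4924, 0.1873, 0.0661]
eef_rot: [-180.0, -0.1, 20.0]
ft_force: [1.1, 0.2, 7.9]
grip_width: 0.0479
finger_force: 62.4
time: 16.7
tool_pos: [0.4924, 0.1873, 0.0661]
eef_rot: [-180.0, -0.3, 20.0]
ft_force: [6.0, 2.5, 5.3]
grip_width: 0.0483
finger_force: 62.0
```

Ledge contact felt. Push a touch more, release, look.

```bash
python3 -m pendant '[{"xyz":[-0.15,0,0.05],"roll":0,"claw":4.5},{"xyz":[0,0,0],"roll":0,"claw":4.5}]'
python3 -m pendant '[{"xyz":[0,0,0],"roll":0,"claw":5.5},{"xyz":[0,0,0],"roll":0,"claw":6.5},{"xyz":[0.1,0,-0.2],"roll":0,"claw":8},{"xyz":[0.1,0,-2],"roll":0,"claw":8},{"xyz":[0.1,0,-4],"roll":0,"claw":8},{"xyz":[0,0,-4],"roll":0,"claw":8},{"xyz":[0,0,-3],"roll":0,"claw":8},{"xyz":[0,0,0],"roll":0,"claw":8},{"xyz":[0,0,0],"roll":0,"claw":8},{"xyz":[0,0,0],"roll":0,"claw":8}]'
python3 - <<'E'
from h import *
c=cam('wrist'); save(c,'w6.png'); s=cam('scene'); save(s,'s6.png')
a=cv2.imread('pics/w6.png')[40:260,140:380]; b=cv2.imread('pics/s6.png')[200:340,170:300]
cv2.imwrite('pics/both.png',np.hstack([cv2.resize(a,(400,367)),cv2.resize(b,(341,367),interpolation=cv2.INTER_CUBIC)]))
E
```

```text
time: 16.87
tool_pos: [0.4924, 0.1872, 0.0662]
eef_rot: [-180.0, -0.4, 20.0]
ft_force: [8.7, 2.4, 3.6]
grip_width: 0.0481
finger_force: 61.8
time: 17.7
tool_pos: [0.4914, 0.1866, 0.1958]
eef_rot: [180.0, 0.1, 20.0]
ft_force: [-1.1, -0.3, -0.4]
grip_width: 0.0802
finger_force: 0.0
```

View pics/both.png

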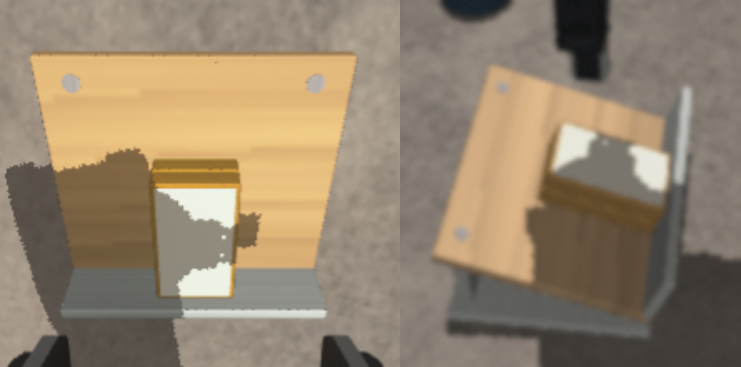

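White lies squarely on green, both gold edges lined up, lower end at the ledge (crop row ~297). Quick numeric check.

```bash
python3 - <<'E'
from h import *
c=cam('wrist'); k=240/400
px=np.array([[151,187],[240,187],[233,297],[158,297]])*k+[140,40]
print(bedcoords(c,px,.032).round(1).tolist())
ys,xs=np.mgrid[158:214:2,236:278:2]; P=pts(c,np.c_[xs.ravel(),ys.ravel()]); q=np.median(P,0); P=P[abs(P[:,2]-q[2])<.03]
A=np.c_[P[:,:2],np.ones(len(P))]; s=np.linalg.lstsq(A,P[:,2],rcond=None)[0]; print('tilt',np.degrees(np.arctan(np.hypot(*s[:2]))),'az',np.degrees(np.arctan2(s[1],s[0])))
E
```

```text
[[81.3, 21.7], [80.8, -26.4], [-1.1, -26.0], [-0.6, 22.7]]
tilt 19.9524967522273 az 19.473393600384036
```

```bash
python3 -c "
from h import *
print(arm.sign_off())"
```

```text
the job is handed in; nothing more can be done
None
```

The green plaque is flat in the middle of the stand against the ledge with the white one squarely on top, also against the ledge; the blue plaque and the tin were not touched, and I handed the job in at about 18 s.

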